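Find the rocking corner of a levelling plate and press its shim tab flat

TASK

The levelling plate for the microscope rocks at one corner. Press down on its corners with the fingertips, one after another, until you find the one that gives all the way down to its stop, then let the plate spring back level and press the raised shim tab beside that corner fully flat. Leave the other three tabs up, do not shift or lift the plate, lift nothing, and leave the things around it where they stand.

Things in the scene. Friction and masses are not known exactly. Their poses are not given: they have to be found in the camera images.
- plate: Loose square aluminium plate, 190 x 190 x 18 mm, 1.8 kg, resting level on four feet under its corners, on a low fixed grey stand. Origin: centre of its underside, 30 mm above the bench (top face at 48 mm). x points away from the robot, y to the robot's left; plate and stand are turned together by up to 0.3 rad.
- near_left_corner (a point): Point on the top face of the plate straight above the foot of the near (-x), left (+y) corner, at (-72, 64) mm in the plate's x, y: where to press. Three corners are solid (under 1 mm of give); one, not to be told by eye, dips about 6 mm under 3 to 5 N, stops there, and springs back when let go.
- near_right_corner (a point): Point on the top face of the plate straight above the foot of the near (-x), right (-y) corner, at (-72, -64) mm in the plate's x, y: where to press. Three corners are solid (under 1 mm of give); one, not to be told by eye, dips about 6 mm under 3 to 5 N, stops there, and springs back when let go.
- far_left_corner (a point): Point on the top face of the plate straight above the foot of the far (+x), left (+y) corner, at (72, 64) mm in the plate's x, y: where to press. Three corners are solid (under 1 mm of give); one, not to be told by eye, dips about 6 mm under 3 to 5 N, stops there, and springs back when let go.
- far_right_corner (a point): Point on the top face of the plate straight above the foot of the far (+x), right (-y) corner, at (72, -64) mm in the plate's x, y: where to press. Three corners are solid (under 1 mm of give); one, not to be told by eye, dips about 6 mm under 3 to 5 N, stops there, and springs back when let go.
- near_left_tab (a point): Steel shim tab of the near (-x), left (+y) corner, 30 mm wide, 55 mm long, hinged 6 mm outside the plate's +y edge, 27.5 mm above the bench, rising outwards. Point: middle of its upper face, 35 mm out from the hinge; with the tab flat it is 29.5 mm above the bench, 41 mm out from the edge. Pressed flat, its inner end swings up under the corner and blocks it.
- shim_near_left (a joint): Angle of that tab above level, rad: 0 is fully flat, on its stop; about 0.55 to 0.7 at the start. Stiff hinge: it stays where it is left and takes about 6 N at the middle point to move.
- near_right_tab (a point): Steel shim tab of the near (-x), right (-y) corner, 30 mm wide, 55 mm long, hinged 6 mm outside the plate's -y edge, 27.5 mm above the bench, rising outwards. Point: middle of its upper face, 35 mm out from the hinge; with the tab flat it is 29.5 mm above the bench, 41 mm out from the edge. Pressed flat, its inner end swings up under the corner and blocks it.
- shim_near_right (a joint): Angle of that tab above level, rad: 0 is fully flat, on its stop; about 0.55 to 0.7 at the start. Stiff hinge: it stays where it is left and takes about 6 N at the middle point to move.
- far_left_tab (a point): Steel shim tab of the far (+x), left (+y) corner, 30 mm wide, 55 mm long, hinged 6 mm outside the plate's +y edge, 27.5 mm above the bench, rising outwards. Point: middle of its upper face, 35 mm out from the hinge; with the tab flat it is 29.5 mm above the bench, 41 mm out from the edge. Pressed flat, its inner end swings up under the corner and blocks it.
- shim_far_left (a joint): Angle of that tab above level, rad: 0 is fully flat, on its stop; about 0.55 to 0.7 at the start. Stiff hinge: it stays where it is left and takes about 6 N at the middle point to move.
- far_right_tab (a point): Steel shim tab of the far (+x), right (-y) corner, 30 mm wide, 55 mm long, hinged 6 mm outside the plate's -y edge, 27.5 mm above the bench, rising outwards. Point: middle of its upper face, 35 mm out from the hinge; with the tab flat it is 29.5 mm above the bench, 41 mm out from the edge. Pressed flat, its inner end swings up under the corner and blocks it.
- shim_far_right (a joint): Angle of that tab above level, rad: 0 is fully flat, on its stop; about 0.55 to 0.7 at the start. Stiff hinge: it stays where it is left and takes about 6 N at the middle point to move.
- pin_near_left (a joint): Witness pin under the near (-x), left (+y) corner of the plate (out of sight): 0 as set at the start; a corner that dips pushes it down, up to about 0.0035 m, and it stays there.
- pin_near_right (a joint): Witness pin under the near (-x), right (-y) corner of the plate (out of sight): 0 as set at the start; a corner that dips pushes it down, up to about 0.0035 m, and it stays there.
- pin_far_left (a joint): Witness pin under the far (+x), left (+y) corner of the plate (out of sight): 0 as set at the start; a corner that dips pushes it down, up to about 0.0035 m, and it stays there.
- pin_far_right (a joint): Witness pin under the far (+x), right (-y) corner of the plate (out of sight): 0 as set at the start; a corner that dips pushes it down, up to about 0.0035 m, and it stays there.
- dropper: Bystander: amber dropper bottle, 36 mm across, 85 mm high, standing beyond the plate. Origin: centre of its underside.
- slide_box: Bystander: closed blue slide box, 55 x 85 x 32 mm, between the robot and the plate. Origin: centre of its underside.
- specimen_jar: Bystander: clear jar with white cap, 54 mm across, 65 mm high, to the left of the plate. Origin: centre of its underside.

How it is judged:
By the outcome, as a careful person would: the job done as asked, in the order asked, and still so for the second after the job is handed in, with the robot touching nothing.
It also fails if it takes over 54 s, if anything falls off the work surface, if the arm or the gripper's body presses on something with over 40 N, if the wrist force passes 120 N, or if a joint passes its speed limit or range.

ROBOT

A 6-joint arm with a two-finger parallel gripper is mounted at the origin on the work surface. World frame = base frame: x ahead of the robot, y to its left, z up, the work surface at z = 0. Lengths are in m, angles in rad, forces in N, time in s.
With the tool pointing down it reaches from about 0.3 to 0.825 m from the base axis. Payload 5.4 kg.
Tool frame: the origin (TCP) lies at the very end of the fingers, on their centre line; the grasp point (between the pads) lies 19 mm behind it; z points along the fingers, x is the direction in which the jaws open and shut, and the axes are right-handed (so a half turn about z gives the same grasp; the last joint's range is limited). The gripper opens to 92 mm and grips with 3 to 60 N. Pads are 20 mm wide; open, the fingers measure 128 mm over their backs; the gripper's body (75 mm by 189 mm) begins 69 mm behind the grasp point.
Start: joints at [1.037, 0.158, 1.597, -0, 1.386, -0.21], TCP at [0.183, 0.545, 0.215] pointing down, gripper open.
Joint ranges: [-2.91, 2.91], [-0.94, 2.29], [0.18, 2.7], [-1.29, 4.43], [0.17, 2.64], [-3, 3]. Speed limits (rad/s): [2.57, 2.57, 3.14, 3.14, 3.14, 3.14].

INTERFACE

Orientations are given as a rotation vector (axis times angle).
In Python, from workcell import bot gives the robot as it stands. Calls block until the motion is done:
- bot.goto(position, orientation): joint-space move of the TCP to a pose.
- bot.line_to(position, rot=None, max_speed=0.15): straight line of the TCP; rot=None keeps the orientation; max_speed is the mean speed in m/s.
- bot.set_joints(angles): joint-space move.
- bot.set_gripper(opening, newtons=None): opening from 0.0 (shut) to 1.0 (fully open); newtons is the grip in N (None keeps the last); returns when the fingers have stopped.
- bot.hold(seconds).
- bot.inverse_kinematics(position, orientation): joint angles nearest the present ones, or None.
- bot.read_camera(name): name is "scene" or "top" or "wrist"; returns a dict with "pixels" (384x512x3 uint8, blue, green, red), "fx", "fy", "cx", "cy" (pixels), "R" (3x3) and "t" (3): a world point X has camera coordinates R X + t. Camera axes: x right, y down, z forward; pixel columns grow to the right and rows downward; lengths in m; the calibration is good to about 2 mm. A picture is of the moment at which its call begins. There is no depth.
A pose or a line that the arm cannot do raises bot.MotionError and nothing moves.
- bot.job_done(): hands the job in, once; it reports no verdict.
Readings, each from a call of its own:
- bot.current_clock(): time.
- bot.current_joints(): joint angles.
- bot.current_joint_vel(): joint speeds.
- bot.current_effort(): joint torques, N m.
- bot.current_ee_pos(): TCP position.
- bot.current_tool_rot(): TCP orientation.
- bot.current_contact_force(): force on the tool from outside, world axes, zero at the start.
- bot.current_ft_torque(): the same for the moment, N m.
- bot.current_opening(): opening from 0.0 (shut) to 1.0 (fully open).
Only numpy, scipy, OpenCV 4.12 (cv2) and the standard library are available. Lean on these libraries where they do the work, as an engineer would, in place of code of your own. Each camera call takes 0.05 s, during which the arm holds its last target. There are 200 camera calls.

## Working session

There is one attempt and no reset: what is moved stays moved. The work goes in short steps, each a Python script; the robot and the scene stay as the last script left them, time stands still between calls to the robot, and variables do not carry over. Pictures are saved under pics/ and viewed, about 8 in all and at most 12, crops included, and the job is handed in when it is done.

```bash
mkdir -p pics; ls; python3 - <<'E'
from workcell import bot
import cv2
for n in("top","scene"):
    c=bot.read_camera(n); cv2.imwrite(f"pics/{n}0.png",c["pixels"]); print(n,c["fx"],c["cx"],c["cy"],c["R"],c["t"])
print(bot.current_tool_rot(),bot.current_clock(),bot.current_contact_force())
E
```

```text
pics
top 377.4742016163858 261.0057589221311 199.73943125688493 [[ 0.0181645  -0.99958361 -0.02241984]
 [-0.99542428 -0.0159759  -0.09420868]
 [ 0.09381127  0.02402851 -0.99529999]] [0.07582179 0.56402027 0.8252551 ]
scene 464.0743642168089 258.9101377689976 193.13056987225454 [[ 0.55234824  0.83351562  0.01277192]
 [ 0.64337866 -0.41650726 -0.64232827]
 [-0.53007105  0.36300607 -0.76632322]] [-0.37823859 -0.27924517  1.33149891]
[ 2.54988314e+00  1.83394663e+00 -2.46053367e-03] 0.1 [ 0.24148187 -0.14112415 -0.43150599]
```

View pics/top0.png

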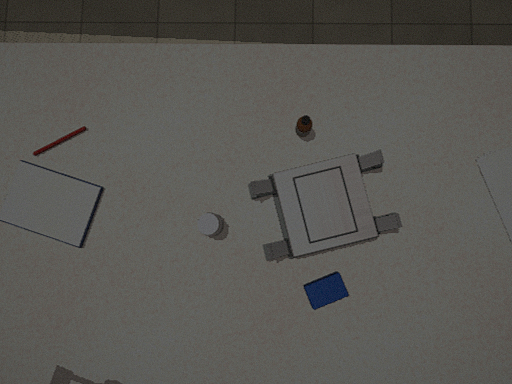

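View pics/scene0.png

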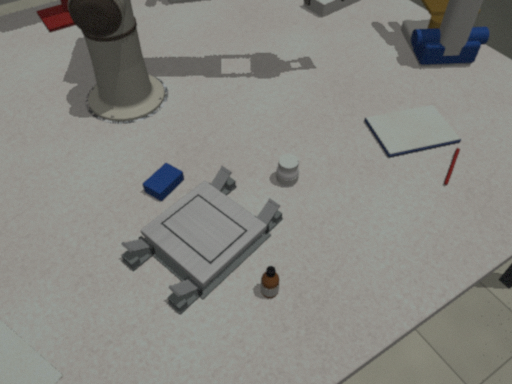

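The top view shows the plate with corners near (272,175), (356,154), (378,237), (291,257). The tabs sit at (261,188), (371,160), (388,223) and (277,250). The jar is at (210,224), the box at (326,290) and the dropper at (304,126).

```bash
cat > h.py <<'E'
import numpy as np, cv2
from scipy.optimize import least_squares
def ray(c,uv,z):
    R,t=np.array(c["R"]),np.array(c["t"]); C=-R.T@t
    d=R.T@np.array([(uv[0]-c["cx"])/c["fx"],(uv[1]-c["cy"])/c["fy"],1]); return C+d*(z-C[2])/d[2]
def proj(c,X):
    p=np.atleast_2d(X)@np.array(c["R"]).T+np.array(c["t"]); return np.c_[p[:,0]/p[:,2]*c["fx"]+c["cx"],p[:,1]/p[:,2]*c["fy"]+c["cy"]]
def world(pose,P):
    x,y,a=pose; P=np.atleast_2d(P); return np.c_[x+P[:,0]*np.cos(a)-P[:,1]*np.sin(a),y+P[:,0]*np.sin(a)+P[:,1]*np.cos(a),P[:,2]]
h=.095
SQ=np.array([[h,h,.048],[h,-h,.048],[-h,-h,.048],[-h,h,.048]])
def fit(c,uv):
    x0=np.r_[np.mean([ray(c,q,.048)[:2] for q in uv],0),.2]
    r=least_squares(lambda p:(proj(c,world(p,SQ))-uv).ravel(),x0); return r.x,r.fun
CORN={'nl':(-.072,.064),'nr':(-.072,-.064),'fl':(.072,.064),'fr':(.072,-.064)}
E
python3 - <<'E'
from workcell import bot
from h import *
c=bot.read_camera("top"); im=c["pixels"]
uv=np.array([[272,175],[356,154],[378,237],[291,257]],float)
p,e=fit(c,uv); print(p,e.round(1))
cs=bot.read_camera("scene")
for n,q,z in(("jar",(209,223),.065),("drop",(305,118),.085),("box",(327,290),.032)): print(n,ray(c,q,z))
def draw(c,p):
    im=cv2.resize(c["pixels"],None,fx=4,fy=4,interpolation=cv2.INTER_CUBIC); im=cv2.convertScaleAbs(im,alpha=1.4)
    cv2.polylines(im,[(proj(c,world(p,SQ))*4+2).astype(int)],True,(0,0,255),1)
    for k,(a,b) in CORN.items():
        cv2.circle(im,tuple((proj(c,world(p,[[a,b,.048]]))[0]*4+2).astype(int)),4,(0,255,0),1)
    return im
a=draw(c,p)[560:1080,960:1640]; cv2.imwrite("pics/ov.png",a)
b=draw(cs,p)[660:1250,440:1180]; cv2.imwrite("pics/ovs.png",b)
E
```

```text
[ 0.55074183 -0.05370683  0.24853201] [-0.  -1.5 -0.6 -0.1 -0.5  0.7  1.2  0.8]
jar [0.50700354 0.19564068 0.065     ]
drop [ 0.73476052 -0.0070766   0.085     ]
box [ 0.36611379 -0.06272464  0.032     ]
```

View pics/ov.png

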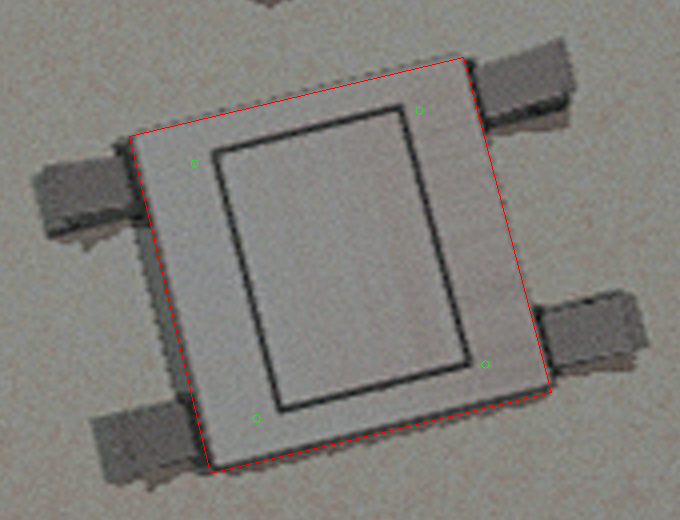

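View pics/ovs.png

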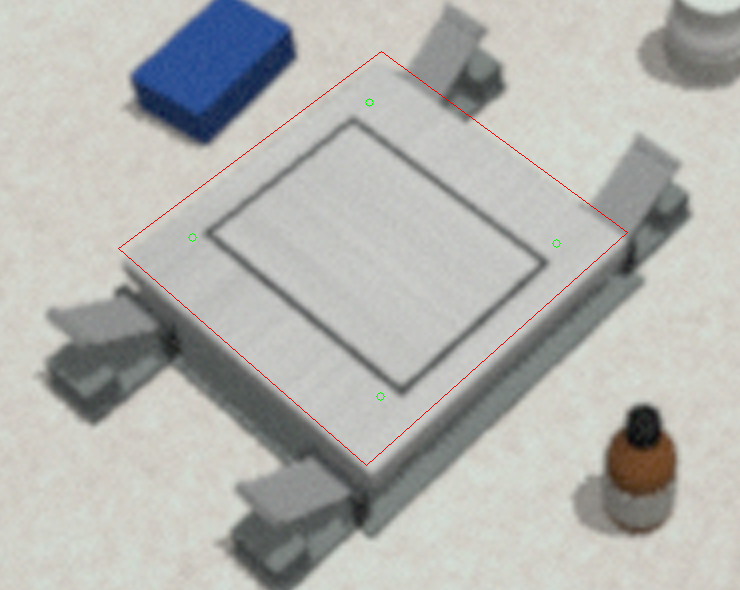

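The overlay fits to about 2–3 mm, which is close enough to press. I'll shut the gripper, move over, take a wrist look and press the first corner in small steps.

```bash
cat >> h.py <<'E'
from workcell import bot
POSE=np.array([.5515,-.0537,.2485])
ROT=np.pi*np.array([np.cos(POSE[2]/2),np.sin(POSE[2]/2),0])
def at(k,z,y=None):
    a,b=CORN[k]; 
    if y is not None: b=np.sign(b)*y
    return world(POSE,[[a,b,z]])[0]
def press(p,z0,zmin,fmax,step=.001):
    """step down until force rise > fmax; returns log of (z, Fz rise)"""
    bot.line_to([p[0],p[1],z0],max_speed=.1); bot.hold(.15)
    f0=np.mean([bot.current_contact_force()[2] for _ in range(3)]); log=[]; z=z0
    while z>zmin:
        z-=step; bot.line_to([p[0],p[1],z],max_speed=.02); bot.hold(.03)
        f=bot.current_contact_force()[2]-f0; log.append((round(z*1e3,1),round(bot.current_ee_pos()[2]*1e3,1),round(f,1)))
        if f>fmax: break
    return log
E
python3 - <<'E'
from h import *
for k in CORN:
    for z,y in((.1,None),(.029,.136)):
        for r in(ROT,np.pi*np.array([-np.sin(POSE[2]/2),np.cos(POSE[2]/2),0])):
            q=bot.inverse_kinematics(at(k,z,y),r); print(k,z,None if q is None else np.round(q,2))
E
```

```text
nl 0.1 [-0.28 -0.    2.01 -0.    1.14 -0.53]
nl 0.1 [-0.28 -0.    2.01  0.    1.14  2.61]
nl 0.029 [-0.13  0.09  2.08 -0.    0.97 -0.38]
nl 0.029 [-0.13  0.09  2.08  0.    0.97  2.76]
nr 0.1 [-0.5   0.13  1.87 -0.    1.14 -0.75]
nr 0.1 [-0.5   0.13  1.87  0.    1.14  2.4 ]
nr 0.029 [-0.59  0.33  1.8  -0.    1.02 -0.84]
nr 0.029 [-0.59  0.33  1.8   0.    1.02  2.3 ]
fl 0.1 [-0.16  0.35  1.61 -0.    1.19 -0.4 ]
fl 0.1 [-0.16  0.35  1.61  0.    1.19  2.74]
fl 0.029 [-0.04  0.42  1.67 -0.    1.05 -0.29]
fl 0.029 [-0.04  0.42  1.67  0.    1.05  2.85]
fr 0.1 [-0.34  0.44  1.49 -0.    1.22 -0.59]
fr 0.1 [-0.34  0.44  1.49  0.    1.22  2.55]
fr 0.029 [-0.43  0.6   1.42 -0.    1.13 -0.68]
fr 0.029 [-0.43  0.6   1.42  0.    1.13  2.46]
```

```bash
python3 - <<'E'
from h import *
bot.set_gripper(0.0)
p=at('nl',.15); bot.goto(p,ROT); print(bot.current_clock(),bot.current_ee_pos()-p,bot.current_opening())
c=bot.read_camera("wrist"); im=cv2.convertScaleAbs(c["pixels"],alpha=1.3)
cv2.polylines(im,[proj(c,world(POSE,SQ)).astype(int)],True,(0,0,255),1)
for k in CORN: cv2.circle(im,tuple(proj(c,at(k,.048))[0].astype(int)),4,(0,255,0),1)
cv2.imwrite("pics/w1.png",im)
L=press(p,.052,.039,8); print(L)
bot.line_to([p[0],p[1],.065],max_speed=.05); print(bot.current_clock())
E
```

```text
3.7833 [0.00015689 0.00061019 0.00013349] 0.004022985055814668
[(51.0, np.float64(51.1), np.float64(0.8)), (50.0, np.float64(49.9), np.float64(2.2)), (49.0, np.float64(48.9), np.float64(0.1)), (48.0, np.float64(48.3), np.float64(3.3)), (47.0, np.float64(47.3), np.float64(6.0)), (46.0, np.float64(46.3), np.float64(7.9)), (45.0, np.float64(45.3), np.float64(8.6))]
7.65
```

View pics/w1.png

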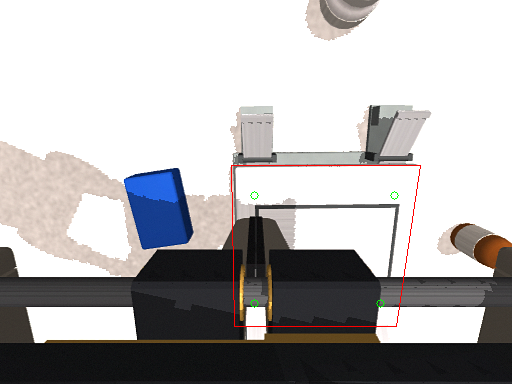

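The wrist view confirms the pose: the projected outline lies on the plate's left edge at (234–420, 165). The near-left corner gave about 3 mm before my force limit stopped the press, which is inconclusive. I'll press it deeper.

```bash
python3 - <<'E'
from h import *
p=at('nl',.06)
L=press(p,.051,.037,18); print([tuple(map(float,l)) for l in L])
bot.hold(.2); print(bot.current_contact_force(),bot.current_ee_pos())
bot.line_to([p[0],p[1],.065],max_speed=.05); print(bot.current_clock(),bot.current_contact_force())
E
```

```text
[(50.0, 50.1, -1.1), (49.0, 49.0, 0.2), (48.0, 48.3, 3.3), (47.0, 47.3, 5.3), (46.0, 46.3, 6.3), (45.0, 45.3, 6.9), (44.0, 44.3, 8.1), (43.0, 43.3, 7.8), (42.0, 42.9, 13.9), (41.0, 42.7, 22.4)]
[-9.60678543  4.44818289 21.55491661] [ 0.46558456 -0.00898068  0.04266831]
11.7583 [-0.1210399 -0.0034582  0.6468695]
```

The near-left corner gave about 5.5 mm at roughly 6–8 N, then hit a hard stop (22 N at 42.7 mm). So it's the loose one. Next I'll press its tab.

```bash
python3 - <<'E'
from h import *
p=at('nl',.1,.136)
q=at('nl',.1); bot.line_to(q,max_speed=.1)
c=bot.read_camera("top"); cv2.imwrite("pics/t2.png",c["pixels"])
bot.line_to(p,max_speed=.1)
L=press(p,.07,.025,30,.0015); print([tuple(map(float,l)) for l in L])
bot.hold(.3); print(bot.current_contact_force(),bot.current_ee_pos())
bot.line_to(p,max_speed=.08); print(bot.current_clock(),bot.current_contact_force())
E
```

```text
[(68.5, 68.6, -1.2), (67.0, 66.9, -0.1), (65.5, 65.4, -1.2), (64.0, 63.9, -1.5), (62.5, 62.5, -0.8), (61.0, 61.3, 3.2), (59.5, 59.9, 6.2), (58.0, 58.5, 7.0), (56.5, 57.0, 6.6), (55.0, 55.5, 5.8), (53.5, 53.9, 4.2), (52.0, 52.3, 1.3), (50.5, 50.6, 2.5), (49.0, 49.0, 2.9), (47.5, 47.4, 1.0), (46.0, 45.8, 1.5), (44.5, 44.2, 1.4), (43.0, 42.8, 1.4), (41.5, 41.3, 2.1), (40.0, 39.8, 2.0), (38.5, 38.4, 0.1), (37.0, 36.9, 0.9), (35.5, 35.4, 1.3), (34.0, 33.9, 1.9), (32.5, 32.4, 1.0), (31.0, 30.8, 1.8), (29.5, 29.6, 5.2), (28.0, 29.3, 16.2), (26.5, 29.0, 28.4), (25.0, 28.6, 39.7)]
[-15.51575736   4.07281351  40.44883938] [0.44866358 0.0604983  0.02864947]
23.6667 [ 0.11415486 -0.23317423 -0.6830126 ]
```

The press ended on a hard stop at about 29.5 mm, which is the flat height. I'll back off and check.

```bash
python3 - <<'E'
from h import *
p=bot.current_ee_pos(); bot.line_to([p[0]-.10,p[1]+.10,.22],max_speed=.25); bot.hold(.3)
c=bot.read_camera("top"); s=bot.read_camera("scene")
o=bot.current_clock(); print(o)
a=cv2.resize(c["pixels"],None,fx=4,fy=4,interpolation=cv2.INTER_CUBIC)[560:1080,960:1640]; a=cv2.convertScaleAbs(a,alpha=1.4)
cv2.polylines(a,[(proj(c,world([ 0.55074183,-0.05370683,0.24853201],SQ))*4+2-[960,560]).astype(int)],True,(0,0,255),1)
b=cv2.resize(s["pixels"],None,fx=4,fy=4,interpolation=cv2.INTER_CUBIC)[660:1250,440:1180]; b=cv2.convertScaleAbs(b,alpha=1.4)
cv2.imwrite("pics/ta.png",a);cv2.imwrite("pics/sb.png",b)
i0=cv2.imread("pics/scene0.png");d=cv2.absdiff(i0,s["pixels"]).max(2)
t0=cv2.imread("pics/top0.png")
for u,v in((210,224),(304,126),(326,290)):
    w=np.s_[v-22:v+22,u-25:u+25]; print(cv2.phaseCorrelate(t0[w][...,1].astype(float),c["pixels"][w][...,1].astype(float)))
w=np.s_[160:252,280:370]; print("plate",cv2.phaseCorrelate(t0[w][...,1].astype(float),c["pixels"][w][...,1].astype(float)))
E
```

```text
24.9583
((-0.04829778913354943, 0.5504561499549965), 0.9986306623034898)
((0.11591620695592297, 0.41349457321665994), 1.0173715949817803)
((0.10718915637053428, 0.5433208593262613), 1.0140896383531295)
plate ((-0.0727667642022567, -0.014325502995149009), 0.9213228868582829)
```

View pics/ta.png

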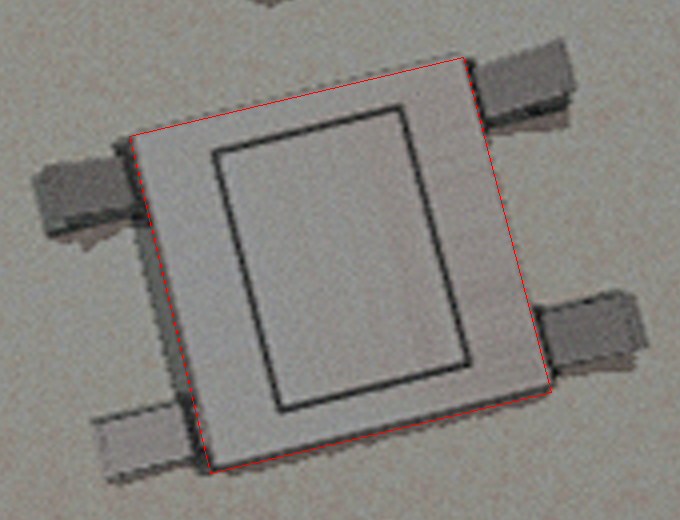

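View pics/sb.png

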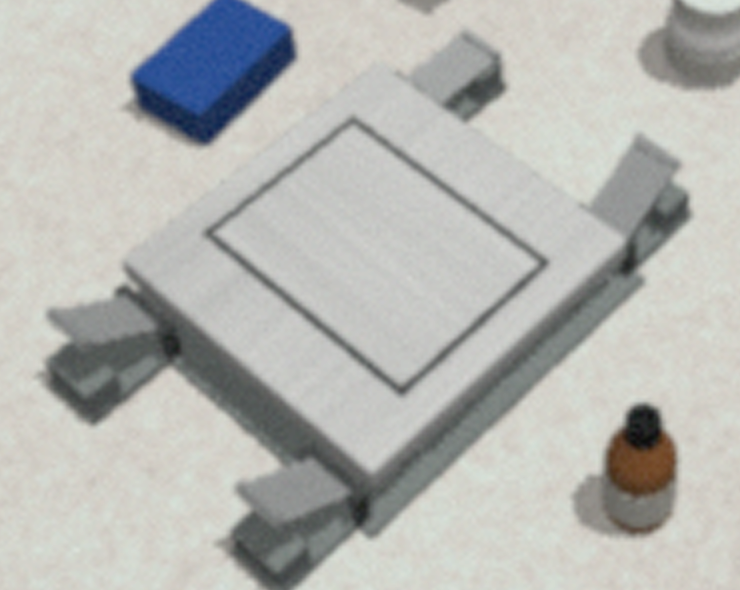

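```bash
python3 - <<'E'
from h import *
s=bot.read_camera("scene"); c=bot.read_camera("top"); out=[]
dz={}
for cam,n in((s,"s"),(c,"t")):
    b=cv2.resize(cam["pixels"],None,fx=10,fy=10,interpolation=cv2.INTER_CUBIC); b=cv2.convertScaleAbs(b,alpha=1.4)
    for ang,col in((0,(0,0,255)),(.1,(0,255,0))):
        T=[[x,.101+r*np.cos(ang)-.002*np.sin(ang),.0275+r*np.sin(ang)+.002*np.cos(ang)] for x,r in((-.087,.01),(-.087,.055),(-.057,.055),(-.057,.01))]
        q=proj(cam,world(POSE,T)); 
        off=np.array([1.,1.5]) if n=="s" else 0   # observed plate overlay offset in scene view
        cv2.polylines(b,[((q+off)*10+5).astype(int)],True,col,1)
    m=(q.mean(0)*10).astype(int); out.append(b[m[1]-220:m[1]+220,m[0]-200:m[0]+200])
cv2.imwrite("pics/chk.png",np.hstack(out))
t0=cv2.imread("pics/top0.png").astype(np.float32)[...,1];t1=c["pixels"].astype(np.float32)[...,1]
s0=cv2.imread("pics/scene0.png").astype(np.float32)[...,1];s1=s["pixels"].astype(np.float32)[...,1]
def shift(a,b,u,v,r=22):
    A=a[v-r:v+r,u-r:u+r];B=b[v-r-3:v+r+3,u-r-3:u+r+3]; m=cv2.matchTemplate(B,A,cv2.TM_CCOEFF_NORMED); return np.array(cv2.minMaxLoc(m)[3])-3,m.max().round(3)
for u,v in((210,224),(304,126),(326,290),(325,205)):print("top",shift(t0,t1,u,v))
for u,v in((288,170),(270,282),(163,181),(205,228)):print("scene",shift(s0,s1,u,v))
E
```

```text
top (array([0, 0]), np.float32(0.965))
top (array([0, 0]), np.float32(0.985))
top (array([0, 0]), np.float32(0.986))
top (array([0, 0]), np.float32(0.899))
scene (array([0, 0]), np.float32(0.996))
scene (array([0, 0]), np.float32(0.998))
scene (array([0, 0]), np.float32(0.992))
scene (array([0, 0]), np.float32(0.98))
```

View pics/chk.png

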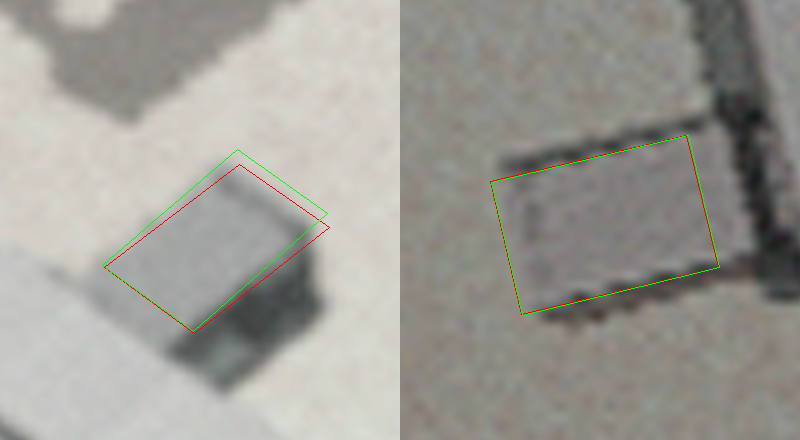

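The tab's edges run parallel to the flat (red) outline. The plate and all three bystanders show zero pixel shift, and the arm is clear, so I'll hand in.

```bash
python3 -c "
from workcell import bot
print(bot.current_clock(),bot.current_contact_force()); bot.job_done()"
```

```text
25.0583 [1.46578966 0.33021517 0.24739179]
the job is handed in; nothing more can be done
```

I found the loose corner (near-left), let the plate spring back, and pressed that corner's tab flat. I handed the job in at about 25 s.

- **Finding the corner:** My first press on near-left stopped at my 8 N limit with only about 3 mm of give, so I pressed it again. It gave about 5.5 mm at 6–8 N, then hit a hard stop at 22 N. That is more force than the 3–5 N you gave, but the stop was clear. As it was the first corner I tried, I did not press the other three.
- **Pressing the tab:** The near-left tab went down to a hard stop at about 29.5 mm, its flat height, with a final push of about 40 N from the fingertips. Partway down the force fell to about 1–2 N, below the expected 6 N, and I did not find out why.
- **Last checks:** In the pictures the pressed tab matches the flat outline and the other three are still up. The plate, bottle, box and jar show no shift to the nearest pixel in either view, and the arm was clear of everything.
- **Disagreements:** An earlier sub-pixel check suggested about half a pixel of movement for the three bystanders. I put that down to the method, because direct image matching showed none. The scene camera also placed the plate a few millimetres off from the top camera, close to the calibration error.
- **Not checked:** I did not press the corner again to confirm that the tab now blocks it.

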